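# Set and lock the drill's depth stop on a wooden lamp base

### The job

Set the depth stop of the small bench drill: push its rod gently down until its tip rests on the round wooden lamp base lying under it, then swing the clamp lever all the way round until it is tight, and let go. The rod must still be touching the wood at the end; do not bear down hard on the wood or shift it, and leave the other things lying around alone.

Things in the scene. Friction and masses are not known exactly. Their poses are not given: they have to be found in the camera images.
- drill_stand: Small bench drill stand, fixed. Origin on the bench straight under the depth rod; x points from the rod to the pipe column, z up. Base plate 12 mm thick, x -95 to 150, y -80 to 100 mm. Column 27 mm at x 105. Head x -30 to 170, y -39 to 66, 110 to 145 mm above the bench. Motor 76 mm wide at x 195, 220 mm high. Chuck and bit under the head at y 45, ending 53 mm above the bench.
- depth_rod (a joint): Travel of the vertical depth rod, m: 0 fully up, grows downward, end stop 0.046; starts at 0 to 0.012. It stays where it is left: pushing it down slowly takes about 6.5 N (drag 8 N less its weight), pulling it up about 9.5 N, so it keeps a light pressure of a few newtons on what it was pushed against. With the clamp tight, pushing it down takes over 12 N.
- rod_tip (a point): Lowest point of the depth rod's rounded lower tip (steel rod, 12 mm diameter). At travel 0 it is 72 mm above the bench.
- rod_knob_top (a point): Centre of the flat top of the rod's black round knob, 26 mm diameter and 22 mm high, at the rod's upper end, 145 mm above rod_tip. It can be pushed down from above or gripped.
- clamp_lever (a joint): Angle of the clamp lever, rad: 0 open, end stop 1.5; counterclockwise seen from above tightens. Starts at 0 to 0.2. At 0 it points along the stand's -x, at 1.5 nearly along its -y. It stays where it is left. It turns with 1 to 2 N at the handle to about 0.7 rad, then the clamp begins to bite and it takes a few newtons more up to the end stop. Tight is 1.3 or more.
- lever_handle (a point): Centre of the top of the lever's upright handle, a black round post of 14 mm diameter standing 38 mm above the lever's flat arm; 80 mm from the lever's pivot axis, its top 200 mm above the bench.
- lever_pivot (a point): Point on the vertical pivot axis of the clamp lever, on top of the head: 25 mm from the rod axis towards the stand's -y, 155 mm above the bench.
- lamp_base: Round turned wooden lamp base, 116 mm diameter, lying loose on the stand's base plate under the rod, its centre up to 27 mm from the rod axis. Origin at the centre of its underside, z up. Hand-turned, crowned top: somewhere between 20 and 35 mm thick where the rod meets it, not measured. Hard wood: a rod coming down faster than about 15 mm/s jolts it. Mass about 0.15 to 0.3 kg.
- flange: Iron pipe flange, 84 mm across and 23 mm high, lying loose on the bench beside the stand; origin under its centre. Not to be moved.
- elbow: Iron pipe elbow, about 70 mm, 32 mm high, lying loose on the bench; origin below one end of its bend. Not to be moved.
- socket: Small steel wrench socket, 20 mm diameter and 24 mm high, standing on the front corner of the base plate; origin under its centre. Not to be moved.

How it is judged:
By the outcome, as a careful person would: the job done as asked, in the order asked, and still so for the second after the job is handed in, with the robot touching nothing.
It also fails if it takes over 48 s, if anything falls off the work surface, if the arm or the gripper's body presses on something with over 40 N, if the wrist force passes 120 N, or if a joint passes its speed limit or range.

### The arm

A 6-joint arm with a two-finger parallel gripper is mounted at the origin on the work surface. World frame = base frame: x ahead of the robot, y to its left, z up, the work surface at z = 0. Lengths are in m, angles in rad, forces in N, time in s.
With the tool pointing down it reaches from about 0.225 to 0.875 m from the base axis. Payload 3.4 kg.
Tool frame: the origin (TCP) lies at the very end of the fingers, on their centre line; the grasp point (between the pads) lies behind it (r.grip_depth is the z of the grasp point in the tool frame, in m); z points along the fingers, x is the direction in which the jaws open and shut, and the axes are right-handed (so a half turn about z gives the same grasp; the last joint's range is limited). The gripper opens to 85 mm and grips with 20 to 120 N. Pads are 22 mm wide; open, the fingers measure 114 mm over their backs; the gripper's body (76 mm by 85 mm) begins 54 mm behind the grasp point. The pads swing forward as they close: fully open they stand 13 mm farther back than shut.
Start: joints at [1.024, 0.276, 1.505, -0, 1.361, -0.121], TCP at [0.238, 0.524, 0.195] pointing down, gripper open.
Joint ranges: [-2.89, 2.89], [-0.75, 2.08], [0.22, 2.7], [-1.18, 4.32], [0.11, 2.71], [-2.7, 2.7]. Speed limits (rad/s): [2.57, 2.57, 3.14, 3.14, 3.14, 3.14].

### API

Orientations are given as a unit quaternion [x, y, z, w].
In Python, from station import r gives the robot as it stands.
- The arm moves only by the tool apply_moves, never from a script. Its argument "commands" is a list that holds one entry, the list of rows, each a list of 4 numbers: the shift along the tool's x, y, z in mm, then the turn about the tool's z in rad. A call has 1 to 10 rows; each row shifts and turns the pose as measured when the row begins, along the tool's axes as they then stand; what a row does not reach is not made up. A row lasts 1/8 s, in which the tool goes at most 62.5 mm and 10.7 degrees, less where a joint would pass 70% of its speed; a pose out of reach is approached as far as the arm can. A call with a gripper value outside its range is refused whole. "hand" is the finger opening in mm, from 0 to 85.4, set as the call begins (left out, the last holds). The fingers move at their own pace and stop on an object; the grip force is fixed at half the most. Time passes only in rows, so rows that do not move let the fingers close. It gives the time, the measured TCP pose, the force and the opening at its end, in the units of the state.
- r.sense(): the state, without advancing time (a new reading comes with each control period).
- r.grab_frame(name): name is "side" or "top" or "wrist"; returns (picture, depth): 480x640x3 uint8, red, green, blue; 480x640 float32, m along the optical axis (not along the pixel's ray), 0 where there is no reading.
- r.camera_info(name): a dict with "fx", "fy", "cx", "cy" (pixels), "k1" (the pictures are not rectified: a ray, as slopes to the right and down, at radius r is drawn at 1 + k1 r^2 times it, then the intrinsics apply), "world_to_cam" (4x4, takes a point from world to camera coordinates). Camera axes: x right, y down, z forward; pixel columns grow to the right and rows downward; lengths in m; the calibration is good to about 2 mm. A picture is of the moment at which its call begins: read the wrist's pose just before it. camera_info takes no time and is no camera call; for the wrist camera it gives the pose at the moment of the call.
- r.close_job(): hands the job in, once; it reports no verdict.
Trained networks look in the newest picture that a camera, given by its name, has taken for a name from the list of things; names that differ only in an ending like _2 or _b are one class to them, and where a whole thing is asked for, a point or a joint stands for the part that bears it (a point fixed in the world has none). Each returns a list of dicts, best first, with "conf" (0 to 1); they miss things now and then, are a little off and sometimes report something else, mostly with a low value. They report only what shows in the picture. A call takes as long as a camera call.
- r.cut_out(camera, target): "mask" (480x640 bool, what is visible of it).
- r.mark_of(camera, target): "at" ([x, y, z] in m, in world coordinates, good to about 4 mm: a listed point, or the origin of a listed thing).
The state is a dict: "t": time; "joint_pos": joint angles; "joint_velocities": joint speeds; "effort": joint torques, N m; "tool_pos": TCP position; "ee_rot": TCP orientation; "contact_force": force on the tool from outside, world axes, zero at the start; "moment": the same for the moment, N m; "width": opening from 0.0 (shut) to 1.0 (fully open).
Only numpy, scipy, OpenCV 4.12 (cv2) and the standard library are available. Lean on these libraries where they do the work, as an engineer would, in place of code of your own. Each camera call takes 0.05 s, during which the arm holds its last target. There are 200 camera calls.

## Working session

There is one attempt and no reset: what is moved stays moved. The work goes in short steps, Python scripts to look and compute and a tool call to move; the robot and the scene stay as the last step left them, time stands still between calls to the robot, and variables do not carry over. Pictures are saved under pics/ and viewed, about 8 in all and at most 12, crops included, and the job is handed in when it is done.

Besides the shell and the picture viewer there is one more tool, called after "Request:" as name([rows], argument=value, ...), one row to a line, values as JSON. apply_moves: Moves the arm, as the interface text tells. Its arguments: {"type":"object","properties":{"commands":{"type":"array"},"hand":{"type":"number"}},"required":["commands"]}

```bash
mkdir -p pics
python3 - <<'E'
from station import r
import cv2,numpy as np
s=r.sense();print(s['t'],s['tool_pos'],s['ee_rot'],s['contact_force'],s['width'],r.grip_depth)
ims=[]
for c in("side","top"):
    p,d=r.grab_frame(c);ims.append(p)
    for n in["drill_stand","rod_tip","rod_knob_top","lever_handle","lever_pivot","lamp_base","flange","elbow","socket"]:
        print(c,n,[(round(m['conf'],2),np.round(m['at'],3).tolist()) for m in r.mark_of(c,n)[:2]])
    cv2.imwrite(f"pics/{c}0.png",p[...,::-1])
print(r.sense()['t'])
E
```

```text
0.0 [0.23719542 0.52314384 0.19443282] [ 8.40548807e-01  5.41735040e-01 -8.32579443e-04  3.96488590e-04] [-0.78134513 -0.18735229 -0.42262852] 1.0011379294294107 -0.0187
side drill_stand []
side rod_tip []
side rod_knob_top [(0.67, [0.511, -0.013, 0.217])]
side lever_handle [(0.93, [0.586, 0.012, 0.2])]
side lever_pivot [(0.94, [0.506, 0.009, 0.156])]
side lamp_base [(0.75, [0.501, -0.036, 0.01])]
side flange [(0.48, [0.512, -0.016, 0.215])]
side elbow [(0.85, [0.705, -0.064, -0.003])]
side socket [(0.47, [0.582, 0.047, 0.01])]
top drill_stand [(0.88, [0.507, -0.014, 0.002])]
top rod_tip []
top rod_knob_top [(0.64, [0.511, -0.019, 0.219])]
top lever_handle [(0.86, [0.589, 0.013, 0.196]), (0.43, [0.506, -0.02, 0.217])]
top lever_pivot []
top lamp_base []
top flange [(0.67, [0.56, 0.162, -0.0])]
top elbow [(0.79, [0.705, -0.065, -0.001]), (0.4, [0.559, 0.164, 0.003])]
top socket [(0.4, [0.578, 0.041, 0.01])]
1.0
```

View pics/side0.png

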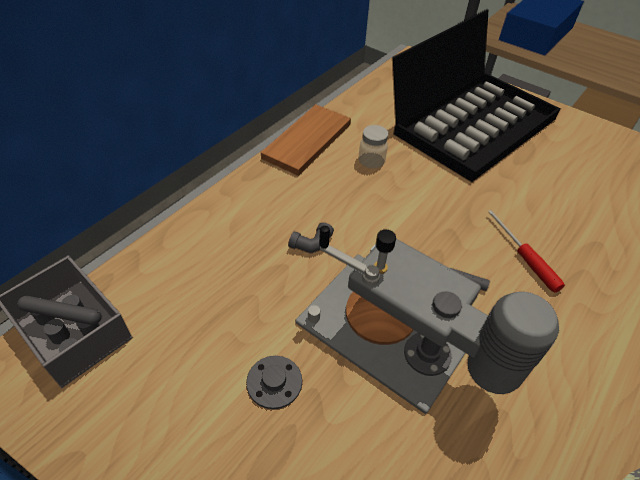

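View pics/top0.png

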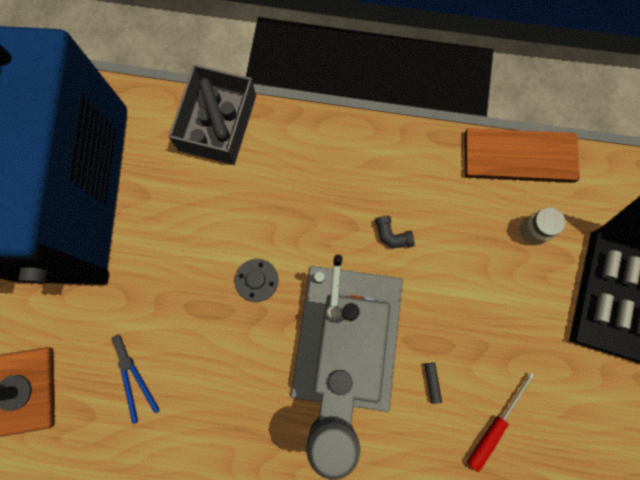

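The side view shows the stand with its motor towards the robot, the lever at (325,237) pointing away from it, and the knob at (386,240). The top view agrees: handle at (337,262), knob at (350,312). Next I'll measure the stand's yaw and the wood height.

```bash
cat > h.py <<'E'
import numpy as np,cv2
from station import r
def cloud(c,d):
    k=r.camera_info(c);K=np.array([[k['fx'],0,k['cx']],[0,k['fy'],k['cy']],[0,0,1.]])
    v,u=np.mgrid[:480,:640]
    n=cv2.undistortPoints(np.stack([u,v],-1).reshape(-1,1,2).astype(float),K,np.array([k['k1'],0,0,0.])).reshape(480,640,2)
    P=np.dstack([n*d[...,None],d]);T=np.linalg.inv(k['world_to_cam'])
    return P@T[:3,:3].T+T[:3,3]
E
python3 - <<'E'
from h import *
p,d=r.grab_frame("side");W=cloud("side",d)
m=r.cut_out("side","lamp_base");print(m and m[0]['conf'])
if m:
    Q=W[m[0]['mask']&(d>0)];rr=np.hypot(*(Q[:,:2]-[.511,-.016]).T)
    print(Q.min(0),Q.max(0),len(Q))
    for a in range(0,80,8):
        s=Q[(rr>=a)&(rr<a+8)]
        if len(s)>3: print(a,len(s),np.percentile(s[:,2],[10,50,90]).round(4),s.mean(0).round(3))
p,d=r.grab_frame("top");W=cloud("top",d)
near=(np.abs(W[...,0]-.45)<.25)&(np.abs(W[...,1])<.2)&(d>0)
for nm,lo,hi in(("head",.14,.15),("plate",.006,.018)):
    M=(near&(W[...,2]>lo)&(W[...,2]<hi)).astype(np.uint8)
    n,l,st,_=cv2.connectedComponentsWithStats(M);i=1+st[1:,4].argmax()
    q=W[l==i][:,:2].astype(np.float32);print(nm,cv2.minAreaRect(q),np.median(W[l==i][:,2]))
k=near&(W[...,2]>.205)&(np.hypot(W[...,0]-.511,W[...,1]+.016)<.03);print('knob',W[k].mean(0),np.median(W[k][:,2]),k.sum())
k=near&(W[...,2]>.185)&(np.hypot(W[...,0]-.588,W[...,1]-.012)<.03);print('handle',W[k].mean(0),k.sum())
print(r.camera_info("wrist"))
E
```

```text
0.78
[ 0.44178183 -0.03568884  0.00963396] [0.55685833 0.0241609  0.11573266] 2002
0 2002 [0.0217 0.0299 0.0386] [ 0.494 -0.003  0.03 ]
head ((0.44056886434555054, -0.03156121075153351), (0.1968374401330948, 0.1051749512553215), 1.3039395809173584) 0.1435793050486941
plate ((0.4802706837654114, 0.03514556214213371), (0.24550104141235352, 0.05567897483706474), 1.0443685054779053) 0.010637405135304145
knob [ 0.50709268 -0.01644747  0.21360616] 0.21373931234924792 235
handle [0.58699826 0.01391166 0.19676264] 70
{'fx': 358.43640888975824, 'fy': 358.43640888975824, 'cx': 322.5219380131008, 'cy': 243.76461476766923, 'k1': -0.004255897844355714, 'world_to_cam': array([[ 4.12623013e-01,  9.10901714e-01,  5.63456432e-04,
        -5.73912154e-01],
       [ 8.75076772e-01, -3.96566542e-01,  2.77444806e-01,
        -3.63406517e-02],
       [ 2.52948397e-01, -1.13987044e-01, -9.60741413e-01,
         3.77638413e-01],
       [ 0.00000000e+00,  0.00000000e+00,  0.00000000e+00,
         1.00000000e+00]])}
```

Request:
apply_moves([
  [[0,0,-40,0],[0,0,-30,0],[-38,47,0,0],[-38,47,0,0],[-38,47,0,0],[-38,47,0,0],[-38,47,0,0],[-38,47,0,0],[-38,47,0,0],[-38,47,0,0]],
], hand=0)

```text
t: 2.4
tool_pos: [0.4618, 0.0842, 0.2684]
ee_rot: [0.838, 0.546, 0.004, 0.001]
contact_force: [0.8, 0.9, 0.2]
width: -0.003
```

Run:
```python
from h import *
p,d=r.grab_frame("side");W=cloud("side",d)
m=r.cut_out("side","lamp_base")
Q=W[m[0]['mask']&(d>0)];Q=Q[(Q[:,2]<.06)]
h=W[(np.abs(W[...,0]-.45)<.04)&(np.abs(W[...,1]+.03)<.04)&(W[...,2]>.135)&(W[...,2]<.155)];print('head z',np.median(h[:,2]))
b=W[(np.abs(W[...,0]-.5)<.1)&(np.abs(W[...,1]-.045)<.03)&(W[...,2]<.02)];print('plate z',np.median(b[:,2]),b.shape)
rr=np.hypot(Q[:,0]-.510,Q[:,1]+.0166)*1000
for a in range(0,90,6):
    s=Q[(rr>=a)&(rr<a+6)]
    if len(s)>3: print(a,len(s),np.percentile(s[:,2],[10,50,90]).round(4),s.mean(0).round(3))
s=r.sense();print(s['t'],s['tool_pos'],s['ee_rot'],s['contact_force'],s['joint_pos'])
```

```text
head z 0.1434044155065729
plate z 0.009788263049387624 (4703, 3)
0 41 [0.0381 0.0395 0.0411] [ 0.51  -0.016  0.04 ]
6 94 [0.0355 0.0383 0.0407] [ 0.51  -0.013  0.038]
12 133 [0.0339 0.0364 0.0402] [ 0.51  -0.009  0.037]
18 189 [0.0309 0.0345 0.0396] [ 0.509 -0.006  0.035]
24 246 [0.0282 0.0318 0.0378] [ 0.509 -0.002  0.032]
30 291 [0.0241 0.0286 0.0363] [0.508 0.002 0.029]
36 305 [0.021  0.026  0.0344] [0.502 0.004 0.027]
42 193 [0.0214 0.0272 0.0337] [0.479 0.001 0.027]
48 150 [0.0199 0.0269 0.0318] [ 0.464 -0.002  0.026]
54 117 [0.0215 0.0255 0.0298] [ 0.455 -0.01   0.025]
60 82 [0.0176 0.0237 0.0272] [ 0.448 -0.018  0.023]
66 26 [0.0168 0.0221 0.0247] [ 0.443 -0.028  0.021]
2.5 [0.46387781 0.08033494 0.26792011] [0.83997934 0.54260302 0.00307944 0.00267997] [0.26839628 0.6682951  0.05731112] [ 2.46964584e-02  7.64889954e-02  1.58007886e+00 -1.36562856e-03
  1.47697427e+00 -1.12225762e+00]
```

Request:
apply_moves([
  [[-35,41,0,0],[-34,41,0,0],[0,0,0,0.18],[0,0,0,0.18],[0,0,0,0.18],[0,0,0,0.18],[0,0,0,0.18],[0,0,0,0.18],[0,0,0,0.18],[0,0,0,0.18]],
])

```text
t: 3.75
tool_pos: [0.5105, -0.0142, 0.2681]
ee_rot: [0.986, -0.169, 0.003, -0.002]
contact_force: [0.8, -0.9, 0.3]
width: -0.004
```

Request:
apply_moves([
  [[0,0,0,0.18],[0,0,0,0.18],[0,0,0,0.18],[0,0,0,0.18],[0,0,0,0.18],[0,0,0,0.18],[0,0,0,0.18],[0,0,0,0.18],[0,0,0,0]],
])

```text
t: 4.88
tool_pos: [0.5085, -0.0069, 0.2684]
ee_rot: [-0.614, 0.79, 0.001, 0.004]
contact_force: [-0.7, 0.2, 0.4]
width: -0.003
```

```bash
cat > st.py <<'E'
from h import *
from scipy.spatial.transform import Rotation as R
s=r.sense();M=R.from_quat(s['ee_rot']).as_matrix()
print(s['t'],s['tool_pos'].round(4),'yaw',np.arctan2(M[1,0],M[0,0]).round(3),'z',M[:,2].round(3),s['contact_force'].round(1),s['width'])
def to(x,y,z): print('shift mm',(M.T@(np.array([x,y,z])-s['tool_pos'])*1000).round(1))
E
python3 - <<'E'
from st import *
to(.510,-.0166,.225)
p,d=r.grab_frame("wrist");cv2.imwrite("pics/w1.png",p[...,::-1])
for c in("wrist","side","top"):
    if c!="wrist":r.grab_frame(c)
    for n in("rod_knob_top","lever_handle"):print(c,n,[(round(m['conf'],2),np.round(m['at'],3)) for m in r.mark_of(c,n)[:2]])
E
```

```text
4.875 [ 0.5085 -0.0069  0.2684] yaw -1.821 z [ 0.006  0.007 -1.   ] [-0.7  0.2  0.4] -0.0031993582912075626
shift mm [ 9.4 -3.7 43.3]
wrist rod_knob_top [(0.85, array([ 0.51 , -0.015,  0.217]))]
wrist lever_handle [(0.75, array([0.59 , 0.017, 0.201]))]
side rod_knob_top [(0.73, array([ 0.508, -0.016,  0.216])), (0.28, array([0.586, 0.013, 0.202]))]
side lever_handle [(0.74, array([0.588, 0.013, 0.198]))]
top rod_knob_top []
top lever_handle []
```

View pics/w1.png

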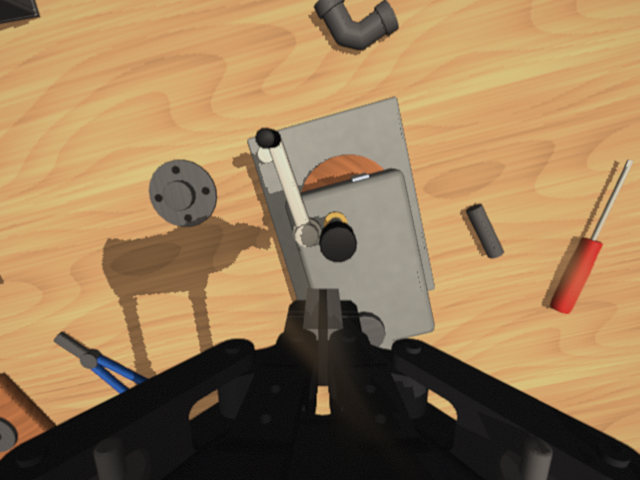

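The wrist view shows the knob at (338,240), the handle at (268,138) and the shut fingers at (323,300). The measured points agree, so I'll go just above the knob.

Request:
apply_moves([
  [[9.4,-3.7,0,0],[0,0,20,0],[0,0,20,0],[0,0,0,0]],
])

```text
t: 5.82
tool_pos: [0.5111, -0.0202, 0.2278]
ee_rot: [-0.613, 0.79, -0.0, 0.004]
contact_force: [-0.5, 0.1, 0.6]
width: -0.003
```

Run:
```python
from st import *
to(.510,-.0166,.216)
```

```text
5.825 [ 0.5111 -0.0202  0.2278] yaw -1.823 z [ 0.007  0.005 -1.   ] [-0.5  0.1  0.6] -0.003238140277119216
shift mm [-3.1  2.  11.8]
```

Request:
apply_moves([
  [[-3,2,3,0],[0,0,3,0],[0,0,1.5,0],[0,0,1.5,0],[0,0,1.5,0],[0,0,1.5,0],[0,0,1.5,0],[0,0,1.5,0]],
])

```text
t: 6.82
tool_pos: [0.5117, -0.0172, 0.2145]
ee_rot: [-0.613, 0.79, -0.002, 0.006]
contact_force: [0.5, -0.4, -0.4]
width: 0.003
```

Request:
apply_moves([
  [[0,0,1.5,0],[0,0,1.5,0],[0,0,1.5,0],[0,0,1.5,0],[0,0,1.5,0],[0,0,1.5,0]],
])

```text
t: 7.58
tool_pos: [0.5117, -0.0172, 0.2048]
ee_rot: [-0.613, 0.79, -0.002, 0.006]
contact_force: [-0.4, -1.4, -0.4]
width: -0.0
```

No force at 0.205, though the knob should have been met by about 0.215. I'll look.

Run:
```python
from st import *
a,d=r.grab_frame("wrist")
for n in("rod_knob_top",):print([(round(m['conf'],2),np.round(m['at'],3)) for m in r.mark_of("wrist",n)[:2]])
b,d=r.grab_frame("side")
print([(round(m['conf'],2),np.round(m['at'],3)) for m in r.mark_of("side","rod_knob_top")[:2]],r.sense()['contact_force'])
a=cv2.resize(a[150:400,200:450],(400,400));b=cv2.resize(b[160:310,310:460],(400,400))
cv2.imwrite("pics/c1.png",np.hstack([a,b])[...,::-1])
```

```text
7.575 [ 0.5117 -0.0172  0.2048] yaw -1.822 z [ 0.012  0.004 -1.   ] [-0.4 -1.4 -0.4] -0.0004970288095571918
[(0.82, array([ 0.51 , -0.016,  0.216]))]
[(0.97, array([ 0.509, -0.016,  0.216]))] [-0.11328048 -0.42773238 -0.01406089]
```

View pics/c1.png

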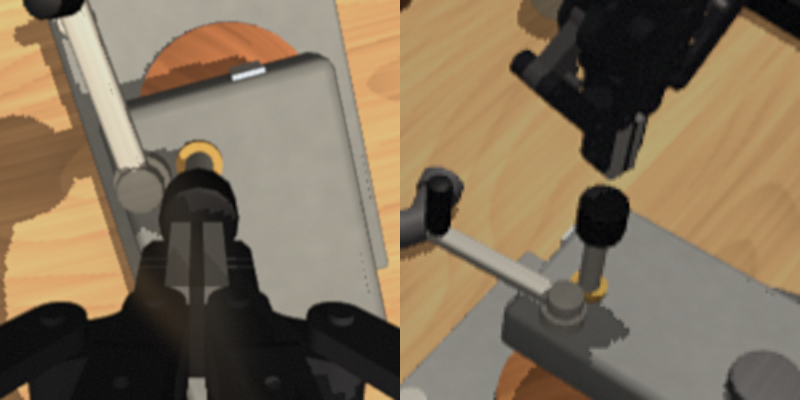

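The side crop shows a clear gap between the fingertips (612,175) and the knob top (603,195). I'll measure the fingertips by depth.

Run:
```python
from st import *
b,d=r.grab_frame("side");W=cloud("side",d)
s=150/400
def at(cx,cy,w=2):
    u=int(310+(cx-400)*s);v=int(160+cy*s);q=W[v-w:v+w+1,u-w:u+w+1].reshape(-1,3);print((cx,cy),np.median(q,0).round(4))
for c in [(612,170),(612,160),(600,160),(625,150),(603,200),(603,205),(600,230),(612,182),(612,176)]:at(*c)
k=r.camera_info("side")
import numpy as np
K=np.array([[k['fx'],0,k['cx']],[0,k['fy'],k['cy']],[0,0,1.]]);T=k['world_to_cam']
for P in [(.5117,-.0172,.2048),(.510,-.0166,.216),(.510,-.0166,.230)]:
    uv=cv2.projectPoints(np.array([P]),cv2.Rodrigues(T[:3,:3])[0],T[:3,3],K,np.array([k['k1'],0,0,0.]))[0].ravel();print(P,'crop',(uv-[310,160])/s+[400,0])
print('cam',np.linalg.inv(T)[:3,3])
```

```text
7.775 [ 0.5117 -0.0172  0.2049] yaw -1.822 z [ 0.012  0.004 -1.   ] [-0.1 -0.4 -0. ] 0.0028277328078228164
(612, 170) [ 0.5044 -0.0095  0.2481]
(612, 160) [ 0.5048 -0.0089  0.254 ]
(600, 160) [ 0.5073 -0.0039  0.2548]
(625, 150) [ 0.5007 -0.0131  0.2604]
(603, 200) [ 0.5092 -0.0184  0.2136]
(603, 205) [ 0.508  -0.0166  0.2137]
(600, 230) [ 0.502  -0.0066  0.2076]
(612, 182) [ 0.5942 -0.2132 -0.0016]
(612, 176) [ 0.5046 -0.0096  0.2426]
(0.5117, -0.0172, 0.2048) crop [594.81655119 210.71659124]
(0.51, -0.0166, 0.216) crop [599.83755762 198.24321183]
(0.51, -0.0166, 0.23) crop [603.50887183 179.19458992]
cam [0.31806893 0.38712459 0.70447023]
```

Run:
```python
from st import *
b,d=r.grab_frame("wrist");W=cloud("wrist",d);s=250/400
for c in [(185,226),(185,235),(185,260),(185,280),(215,226),(215,260),(200,205),(200,190),(200,178)]:
    u=int(200+c[0]*s);v=int(150+c[1]*s);print(c,np.median(W[v-1:v+2,u-1:u+2].reshape(-1,3),0).round(4))
# hand points from side cloud near tool axis
b,d=r.grab_frame("side");W=cloud("side",d)
m=(np.hypot(W[...,0]-.5117,W[...,1]+.0172)<.03)&(W[...,2]>.17)&(d>0)
z=W[m][:,2];print(np.histogram(z,np.arange(.17,.32,.005)))
k=np.linalg.inv(r.camera_info("wrist")['world_to_cam'])[:3,3];print('cam',k,'rel',k-s0 if 0 else '')
print(r.sense()['joint_pos'])
```

```text
7.825 [ 0.5118 -0.0172  0.2049] yaw -1.822 z [ 0.012  0.004 -1.   ] [-0.3 -0.1  0.3] 0.0009323479985212976
(185, 226) [ 0.5225 -0.0184  0.2474]
(185, 235) [ 0.5223 -0.0186  0.252 ]
(185, 260) [ 0.5219 -0.0189  0.2659]
(185, 280) [ 0.5217 -0.0191  0.275 ]
(215, 226) [ 0.5206 -0.026   0.2475]
(215, 260) [ 0.5204 -0.0255  0.2659]
(200, 205) [ 0.5148 -0.0206  0.2146]
(200, 190) [ 0.5196 -0.0219  0.2144]
(200, 178) [ 0.5209 -0.0222  0.2067]
(array([ 19,  19,  16,   0,  19,  45,  46,  50, 219,  15,   0,   0,   0,
         2,  19,  35,  70,  54,  58,  51,  43,  32,  43,  94, 158,  71,
        62, 119,  76]), array([0.17 , 0.175, 0.18 , 0.185, 0.19 , 0.195, 0.2  , 0.205, 0.21 ,
       0.215, 0.22 , 0.225, 0.23 , 0.235, 0.24 , 0.245, 0.25 , 0.255,
       0.26 , 0.265, 0.27 , 0.275, 0.28 , 0.285, 0.29 , 0.295, 0.3  ,
       0.305, 0.31 , 0.315]))
cam [ 0.57719735 -0.03664074  0.38359031] rel 
[-0.17417982  0.16801206  1.62612532  0.00606231  1.33630424  1.64691966]
```

Both cameras put the fingertips about 35 mm above the reported TCP: 0.240 m against 0.205 m. The zero force fits that, so I'll trust the cameras and keep descending, watching the force.

Request:
apply_moves([
  [[0,0,4,0],[0,0,4,0],[0,0,4,0],[0,0,3,0],[0,0,2,0],[0,0,1.5,0]],
])

```text
t: 8.68
tool_pos: [0.5119, -0.0171, 0.185]
ee_rot: [-0.613, 0.79, -0.002, 0.006]
contact_force: [0.2, -0.6, -0.3]
width: 0.002
```

Request:
apply_moves([
  [[0,0,1.3,0],[0,0,1.3,0],[0,0,1.3,0],[0,0,1.3,0]],
])

```text
t: 9.18
tool_pos: [0.5121, -0.0171, 0.1797]
ee_rot: [-0.613, 0.79, -0.002, 0.006]
contact_force: [0.4, 0.3, -0.0]
width: -0.002
```

Request:
apply_moves([
  [[0,0,1.3,0],[0,0,1.3,0],[0,0,1.3,0],[0,0,1.3,0]],
])

```text
t: 9.68
tool_pos: [0.5123, -0.0171, 0.1785]
ee_rot: [-0.613, 0.79, -0.003, 0.007]
contact_force: [-1.5, 0.1, 7.1]
width: 0.001
```

Run:
```python
from st import *
b,d=r.grab_frame("side");W=cloud("side",d)
m=(np.hypot(W[...,0]-.5117,W[...,1]+.0172)<.025)&(W[...,2]>.17)&(d>0)
print(np.histogram(W[m][:,2],np.arange(.19,.25,.004)))
print([(round(m['conf'],2),np.round(m['at'],3)) for m in r.mark_of("side","rod_knob_top")[:2]])
```

```text
9.675 [ 0.5123 -0.0171  0.1785] yaw -1.822 z [ 0.015  0.003 -1.   ] [-1.5  0.1  7.1] 0.001253212526235175
(array([ 22,  35,  36,  32,  42, 102,  14,  22,  43,  48,  38,  45,  35,
        28]), array([0.19 , 0.194, 0.198, 0.202, 0.206, 0.21 , 0.214, 0.218, 0.222,
       0.226, 0.23 , 0.234, 0.238, 0.242, 0.246]))
[(0.81, array([ 0.511, -0.017,  0.216]))]
```

Contact: 7.1 N at TCP 0.1785, with the knob top at about 0.2155. Next I'll push with slightly larger rows.

Request:
apply_moves([
  [[0,0,1.6,0],[0,0,1.6,0],[0,0,1.6,0],[0,0,1.6,0],[0,0,1.6,0],[0,0,1.6,0]],
])

```text
t: 10.52
tool_pos: [0.5125, -0.0172, 0.176]
ee_rot: [-0.613, 0.79, -0.006, 0.009]
contact_force: [-1.9, -0.2, 5.9]
width: 0.001
```

Request:
apply_moves([
  [[0,0.1,2.4,0],[0,0.1,2.4,0],[0,0.1,2.4,0],[0,0.1,2.4,0],[0,0.1,2.4,0],[0,0.1,2.4,0]],
])

```text
t: 11.28
tool_pos: [0.5127, -0.0172, 0.1688]
ee_rot: [-0.613, 0.79, -0.008, 0.01]
contact_force: [-1.0, 1.2, 5.7]
width: 0.003
```

Request:
apply_moves([
  [[0,0.1,2.4,0],[0,0.1,2.4,0],[0,0.1,2.4,0],[0,0.1,2.4,0],[0,0.1,2.4,0],[0,0.1,2.4,0],[0,0.1,2.4,0],[0,0.1,2.4,0]],
])

```text
t: 12.28
tool_pos: [0.513, -0.0173, 0.1588]
ee_rot: [-0.613, 0.79, -0.011, 0.013]
contact_force: [-1.3, -0.3, 6.4]
width: -0.001
```

Request:
apply_moves([
  [[0,0.1,2.3,0],[0,0.1,2.3,0],[0,0.1,2.3,0],[0,0.1,2.3,0]],
])

```text
t: 12.78
tool_pos: [0.5131, -0.0173, 0.1541]
ee_rot: [-0.613, 0.789, -0.013, 0.014]
contact_force: [-0.8, -0.6, 6.6]
width: 0.003
```

Request:
apply_moves([
  [[0,0.1,2,0],[0,0.1,2,0]],
])

```text
t: 13.02
tool_pos: [0.5132, -0.0174, 0.1524]
ee_rot: [-0.614, 0.789, -0.014, 0.015]
contact_force: [-2.1, 0.2, 6.9]
width: -0.001
```

Request:
apply_moves([
  [[0,0.1,2,0],[0,0.1,2,0]],
])

```text
t: 13.28
tool_pos: [0.5133, -0.0174, 0.1507]
ee_rot: [-0.614, 0.789, -0.014, 0.015]
contact_force: [-2.5, -0.4, 9.8]
width: -0.003
```

Request:
apply_moves([
  [[0,0.1,2,0],[0,0.1,2,0]],
])

```text
t: 13.52
tool_pos: [0.5134, -0.0174, 0.1504]
ee_rot: [-0.614, 0.789, -0.015, 0.016]
contact_force: [-4.1, -0.4, 12.7]
width: -0.002
```

The rod stopped at TCP 0.1505 with the force rising from 6.6 to 12.7 N, close to the depth estimate of the wood at 0.1495. I'll lift off, open part way and turn for the lever.

Request:
apply_moves([
  [[0,0,-10,0],[0,0,-25,0],[0,0,-35,0]],
])

```text
t: 13.9
tool_pos: [0.5086, -0.0168, 0.2204]
ee_rot: [-0.614, 0.789, -0.014, 0.014]
contact_force: [0.6, -0.9, 0.6]
width: -0.005
```

Request:
apply_moves([
  [[0,0,0,-0.15],[0,-20,0,-0.15],[0,-30,0,0],[0,-15,0,0]],
], hand=40)

```text
t: 14.4
tool_pos: [0.5765, -0.0164, 0.2288]
ee_rot: [0.728, -0.685, 0.019, -0.014]
contact_force: [0.7, 0.4, -0.5]
width: 0.472
```

Run:
```python
from st import *
b,d=r.grab_frame("wrist");cv2.imwrite("pics/w2.png",b[...,::-1])
print([(round(m['conf'],2),np.round(m['at'],3)) for m in r.mark_of("wrist","lever_handle")[:2]],[(round(m['conf'],2),np.round(m['at'],3)) for m in r.mark_of("wrist","rod_knob_top")[:2]])
W=cloud("wrist",d)
# finger points in tool frame
P=(W-s['tool_pos'])@M*1000
for u in range(250,400,10):
    c=[(v,P[v,u].round(0).astype(int).tolist()) for v in range(200,480) if d[v,u]>0 and P[v,u,2]<-25 and abs(P[v,u,1])<20][:1];print(u,c)
b,d=r.grab_frame("side");W=cloud("side",d)
print([(round(m['conf'],2),np.round(m['at'],3)) for m in r.mark_of("side","lever_handle")[:2]],[(round(m['conf'],2),np.round(m['at'],3)) for m in r.mark_of("side","rod_knob_top")[:2]])
P=(W-s['tool_pos'])@M*1000
m=(np.hypot(P[...,0],P[...,1])<40)&(P[...,2]<-10)&(d>0)
print(np.histogram(P[m][:,2],np.arange(-80,-5,5)))
to(.5897,.0135,.2)
```

```text
14.4 [ 0.5765 -0.0164  0.2288] yaw -1.51 z [ 0.048 -0.006 -0.999] [ 0.7  0.4 -0.5] 0.4721917834417978
[(0.88, array([0.59 , 0.016, 0.2  ])), (0.29, array([0.507, 0.009, 0.16 ]))] [(0.71, array([ 0.509, -0.017,  0.186]))]
250 [(301, [-29, -5, -42])]
260 [(290, [-25, -9, -41])]
270 [(290, [-21, -9, -41])]
280 [(408, [-9, -8, -107])]
290 [(409, [-6, -9, -108])]
300 [(411, [-4, -8, -108])]
310 [(413, [-2, -9, -109])]
320 [(415, [1, -8, -110])]
330 [(414, [3, -8, -109])]
340 [(412, [5, -8, -108])]
350 [(410, [8, -8, -108])]
360 [(408, [10, -8, -107])]
370 [(291, [21, -7, -38])]
380 [(290, [25, -10, -42])]
390 [(297, [28, -9, -47])]
[(0.9, array([0.586, 0.013, 0.199]))] [(0.75, array([ 0.508, -0.017,  0.186])), (0.45, array([0.561, 0.164, 0.002]))]
(array([36, 49, 56, 86, 90, 92, 86, 73, 44,  0,  0,  0,  0,  0]), array([-80, -75, -70, -65, -60, -55, -50, -45, -40, -35, -30, -25, -20,
       -15, -10]))
shift mm [-29.3 -13.6  29.2]
```

View pics/w2.png

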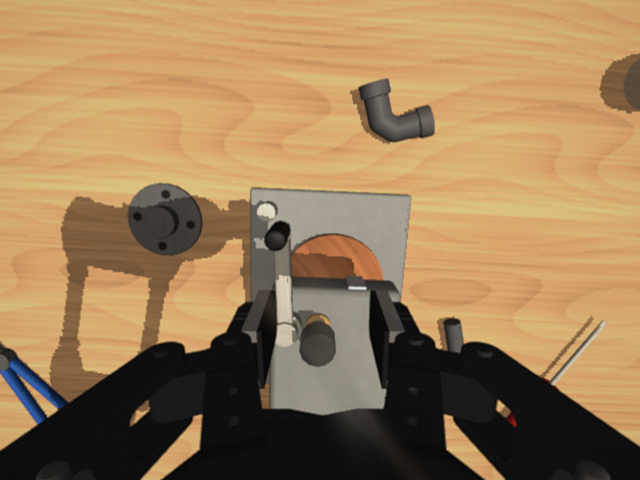

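The wrist view shows the handle at (278,235) and the knob lower at (318,345); the mark puts its top at 0.186, so the rod stayed down. Now I'll go over the handle and down around it.

Request:
apply_moves([
  [[-16,-6,0,0],[-16,-6,0,0],[0,0,10,0],[0,0,10,0],[0,0,0,0]],
])

```text
t: 15.32
tool_pos: [0.5839, 0.0195, 0.2072]
ee_rot: [0.728, -0.685, 0.018, -0.013]
contact_force: [-0.4, -1.7, -0.1]
width: 0.468
```

Run:
```python
from st import *
to(.591,.0145,.131)
b,d=r.grab_frame("wrist")
print([(round(m['conf'],2),np.round((m['at']-s['tool_pos'])@M*1000,0)) for m in r.mark_of("wrist","lever_handle")[:2]])
```

```text
15.325 [0.5839 0.0195 0.2072] yaw -1.509 z [ 0.045 -0.005 -0.999] [-0.4 -1.7 -0.1] 0.46806396924921917
shift mm [ 4.9 -3.4 76.5]
[(0.87, array([ 3., -3.,  6.]))]
```

Request:
apply_moves([
  [[4,-3,0,0],[0,0,20,0],[0,0,20,0],[0,0,20,0],[0,0,12,0],[0,0,0,0]],
])

```text
t: 16.18
tool_pos: [0.595, 0.0117, 0.1373]
ee_rot: [0.727, -0.686, 0.022, -0.016]
contact_force: [-0.5, 0.0, 0.1]
width: 0.472
```

Request:
apply_moves([
  [[0,0,0,0],[0,0,0,0]],
], hand=26)

```text
t: 16.42
tool_pos: [0.5962, 0.0115, 0.1389]
ee_rot: [0.727, -0.686, 0.023, -0.017]
contact_force: [-0.3, -0.4, -0.6]
width: 0.306
```

Run:
```python
from st import *
to(.591,.0145,.131)
b,d=r.grab_frame("wrist");W=cloud("wrist",d);P=(W-s['tool_pos'])@M*1000
m=(np.abs(P[...,0])<40)&(np.abs(P[...,1])<20)&(d>0);print(np.histogram(P[m][:,2],np.arange(-80,-5,5)))
print([(round(m['conf'],2),np.round((m['at']-s['tool_pos'])@M*1000,0)) for m in r.mark_of("wrist","lever_handle")[:2]])
c,d=r.grab_frame("side")
a=cv2.resize(b[220:420,220:420],(400,400));c=cv2.resize(c[140:340,240:440],(400,400))
cv2.imwrite("pics/c2.png",np.hstack([a,c])[...,::-1])
```

```text
16.425 [0.5962 0.0115 0.1389] yaw -1.513 z [ 0.056 -0.007 -0.998] [-0.3 -0.4 -0.6] 0.3055316352160099
shift mm [-3.4  5.4  7.5]
(array([ 788, 1086,  505, 1236, 1018,  680,  629,  477,  226,  130,  101,
         20,   32,    0]), array([-80, -75, -70, -65, -60, -55, -50, -45, -40, -35, -30, -25, -20,
       -15, -10]))
[(0.58, array([ -0.,   5., -63.]))]
```

View pics/c2.png

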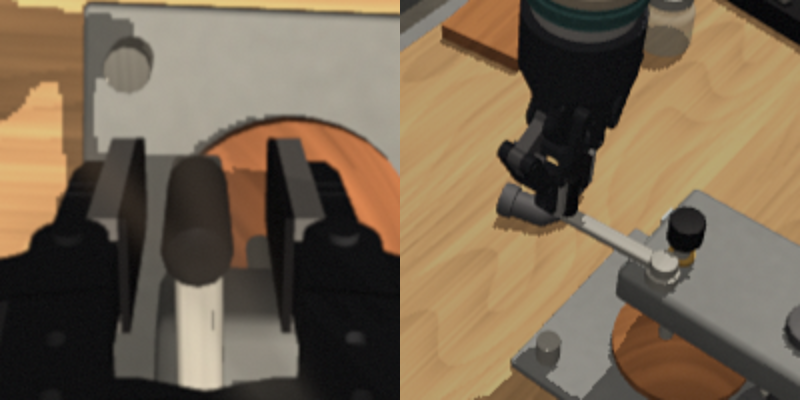

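The handle (197,225 in the left crop) stands between the fingers, with the arm below them clear. I'll lower a little, centre radially and start the swing.

Request:
apply_moves([
  [[0,4,5,0],[-9,1,0,-0.12],[-9,1,0,-0.12],[-9,1,0,-0.12],[-9,1,0,-0.12]],
])

```text
t: 17.2
tool_pos: [0.5824, 0.0428, 0.1328]
ee_rot: [0.873, -0.487, 0.031, -0.01]
contact_force: [3.1, -1.2, 0.7]
width: 0.304
```

```bash
cat > lv.py <<'E'
from st import *
piv=np.array([.510,.0084])
b,d=r.grab_frame("wrist")
h=[(round(m['conf'],2),np.round(m['at'],3),np.round((m['at']-s['tool_pos'])@M*1000,0)) for m in r.mark_of("wrist","lever_handle")[:2]]
print('handle',h)
for m in h: v=m[1][:2]-piv;print('R',np.hypot(*v),'lever',np.arctan2(v[1],v[0])-.021)
t=s['tool_pos']-.038*M[:,2];v=t[:2]-piv;print('tip',t.round(4),'R',np.hypot(*v),'ang',np.arctan2(v[1],v[0])-.021,'yaw-ang',np.arctan2(M[1,0],M[0,0])+np.pi/2-.021)
E
python3 lv.py
```

```text
17.2 [0.5824 0.0428 0.1328] yaw -1.018 z [ 0.064 -0.012 -0.998] [ 3.1 -1.2  0.7] 0.30352060908979667
handle [(0.83, array([0.585, 0.041, 0.199]), array([  6.,  -4., -66.]))]
R 0.08177872583991508 lever 0.3890298271337067
tip [0.5799 0.0432 0.1707] R 0.07813592751844345 ang 0.4412205377744302 yaw-ang 0.5316665393410326
```

Request:
apply_moves([
  [[-10,0.3,0,-0.11],[-10,0.5,0,-0.11],[-10,0.5,0,-0.11],[-10,0.5,0,-0.11],[-10,0.5,0,-0.11]],
])

```text
t: 17.92
tool_pos: [0.5515, 0.0746, 0.1321]
ee_rot: [0.972, -0.23, 0.039, -0.001]
contact_force: [3.6, -1.1, 1.2]
width: 0.306
```

```bash
python3 lv.py
```

```text
17.925 [0.5515 0.0746 0.1321] yaw -0.466 z [ 0.076 -0.015 -0.997] [ 3.6 -1.1  1.2] 0.3059048058951981
handle [(0.82, array([0.554, 0.073, 0.203]), array([  9.,  -2., -71.]))]
R 0.07816111565222186 lever 0.9518579253032139
tip [0.5486 0.0752 0.17  ] R 0.07712129859431545 ang 1.0256178452784617 yaw-ang 1.0835088404050301
```

Request:
apply_moves([
  [[-10,0.2,0,-0.1],[-10,0.2,0,-0.1],[-10,0.2,0,-0.1],[-10,0.2,0,-0.1]],
])

```text
t: 18.52
tool_pos: [0.5181, 0.0847, 0.131]
ee_rot: [0.998, -0.036, 0.043, 0.007]
contact_force: [0.4, 1.3, -0.1]
width: 0.304
```

```bash
python3 lv.py
```

```text
18.525 [0.5181 0.0847 0.131 ] yaw -0.071 z [ 0.085 -0.017 -0.996] [ 0.4  1.3 -0.1] 0.3039225622424054
handle [(0.92, array([0.52 , 0.09 , 0.201]), array([  7.,  -5., -70.]))]
R 0.0822104616213776 lever 1.4278553287660338
tip [0.5149 0.0853 0.1689] R 0.07709613834415896 ang 1.4865574006102917 yaw-ang 1.4789023516429471
```

Request:
apply_moves([
  [[-5,-1,0,0],[-5,-1,0,0],[-4,0,0,0]],
])

```text
t: 19.0
tool_pos: [0.513, 0.0854, 0.13]
ee_rot: [0.998, -0.041, 0.051, 0.008]
contact_force: [10.5, -0.0, -6.4]
width: 0.302
```

```bash
python3 lv.py
```

```text
19.0 [0.513  0.0854 0.13  ] yaw -0.082 z [ 0.101 -0.021 -0.995] [10.5 -0.  -6.4] 0.30230821648374184
handle [(0.83, array([0.514, 0.09 , 0.199]), array([  7.,  -3., -69.])), (0.51, array([ 0.509, -0.012,  0.04 ]), array([-6., 96., 91.]))]
R 0.08169798039119448 lever 1.5008159258711695
R 0.020424495097798624 lever -1.6407767277186238
tip [0.5092 0.0862 0.1678] R 0.0778274436258739 ang 1.5606862168145628 yaw-ang 1.468132326152039
```

Request:
apply_moves([
  [[-5,0,0,0],[-5,0,0,0]],
])

```text
t: 19.35
tool_pos: [0.5142, 0.0855, 0.13]
ee_rot: [0.997, -0.044, 0.061, 0.008]
contact_force: [12.9, -1.0, -7.2]
width: 0.309
```

```bash
python3 lv.py
```

```text
19.35 [0.5142 0.0855 0.13  ] yaw -0.087 z [ 0.121 -0.021 -0.992] [12.9 -1.  -7.2] 0.3086252006329882
handle [(0.56, array([0.512, 0.092, 0.199]), array([  6.,  -5., -69.]))]
R 0.08362392002292167 lever 1.5258774442969862
tip [0.5096 0.0863 0.1677] R 0.07792267032943441 ang 1.5547878196055769 yaw-ang 1.4624705010393204
```

Request:
apply_moves([
  [[4,0,0,0],[0,0,0,0],[0,0,0,0]],
], hand=50)

```text
t: 19.82
tool_pos: [0.5171, 0.085, 0.1293]
ee_rot: [0.997, -0.046, 0.059, 0.008]
contact_force: [-0.0, -0.2, 0.2]
width: 0.581
```

Request:
apply_moves([
  [[1,0,-12,0],[2,0,-20,0],[3,0,-30,0],[3,0,-30,0],[-40,-20,-10,0],[0,0,0,0]],
])

```text
t: 20.58
tool_pos: [0.4742, 0.1109, 0.2341]
ee_rot: [0.997, -0.047, 0.06, 0.007]
contact_force: [0.1, 0.2, -0.3]
width: 0.582
```

Run:
```python
from lv import *
a=b
b,d=r.grab_frame("side");W=cloud("side",d)
for n in("rod_knob_top","lever_handle","lamp_base","socket","elbow","flange"):print(n,[(round(m['conf'],2),np.round(m['at'],3)) for m in r.mark_of("side",n)[:2]])
q=W[(np.hypot(W[...,0]-.509,W[...,1]+.0166)<.012)&(W[...,2]>.165)&(W[...,2]<.23)];print('knob z',np.percentile(q[:,2],[50,80,95]),len(q))
cv2.imwrite("pics/end.png",cv2.resize(b[180:420,220:540],(800,600))[...,::-1])
```

```text
20.575 [0.4742 0.1109 0.2341] yaw -0.094 z [ 0.118 -0.02  -0.993] [ 0.1  0.2 -0.3] 0.581596941736209
handle [(0.7, array([0.514, 0.092, 0.2  ]), array([37., 14., 39.]))]
R 0.08369563907396847 lever 1.5019858991299218
tip [0.4697 0.1117 0.2718] R 0.11085763766533789 ang 1.9216588949263704 yaw-ang 1.4555781681231006
rod_knob_top []
lever_handle [(0.76, array([0.511, 0.086, 0.198]))]
lamp_base [(0.63, array([ 0.499, -0.037,  0.012]))]
socket [(0.57, array([0.582, 0.049, 0.012]))]
elbow [(0.66, array([ 0.708, -0.069, -0.001]))]
flange [(0.61, array([0.558, 0.161, 0.004]))]Traceback (most recent call last):
  File "<stdin>", line 5, in <module>
    return _quantile_unchecked(
        a, q, axis, out, overwrite_input, method, keepdims, weights)
    return _ureduce(a,
                    func=_quantile_ureduce_func,
    ...<5 lines>...
                    overwrite_input=overwrite_input,
                    method=method)
    r = func(a, **kwargs)
    result = _quantile(arr,
                       quantiles=q,
    ...<2 lines>...
                       out=out,
                       weights=wgt)
    slices_having_nans = np.isnan(arr[-1, ...])
                                  ~~~^^^^^^^^^
IndexError: index -1 is out of bounds for axis 0 with size 0
```

The lever reads 1.50 and the hand is free. The gripper hides the knob from the side camera, so I'll move it up and aside and check the rod.

Request:
apply_moves([
  [[0,0,-40,0],[0,-50,0,0],[0,-50,0,0],[0,-40,0,0],[0,0,0,0]],
])

```text
t: 21.65
tool_pos: [0.4882, 0.2518, 0.2696]
ee_rot: [0.997, -0.051, 0.058, 0.008]
contact_force: [-0.0, 0.2, -0.5]
width: 0.584
```

Run:
```python
from st import *
for c in("side","top"):
    b,d=r.grab_frame(c);W=cloud(c,d)
    if c=="side":cv2.imwrite("pics/end.png",cv2.resize(b[180:420,220:540],(800,600))[...,::-1])
    for n in("rod_knob_top","rod_tip","lever_handle","lamp_base"):print(c,n,[(round(m['conf'],2),np.round(m['at'],3)) for m in r.mark_of(c,n)[:2]])
    q=W[(np.hypot(W[...,0]-.509,W[...,1]+.0166)<.012)&(W[...,2]>.165)&(W[...,2]<.23)]
    if len(q):print('knob z',np.percentile(q[:,2],[50,80,95]),len(q))
```

```text
21.65 [0.4882 0.2518 0.2696] yaw -0.102 z [ 0.114 -0.023 -0.993] [-0.   0.2 -0.5] 0.5842391181816639
side rod_knob_top [(0.67, array([ 0.509, -0.013,  0.188]))]
side rod_tip [(0.71, array([ 0.507, -0.02 ,  0.042]))]
side lever_handle [(0.81, array([0.509, 0.086, 0.201]))]
side lamp_base [(0.78, array([ 0.502, -0.04 ,  0.012])), (0.2, array([0.584, 0.048, 0.012]))]
knob z [0.18393985 0.18508244 0.18573988] 256
top rod_knob_top [(0.6, array([ 0.508, -0.019,  0.19 ])), (0.47, array([ 0.708, -0.067,  0.001]))]
top rod_tip []
top lever_handle [(0.75, array([0.514, 0.088, 0.198]))]
top lamp_base []
knob z [0.18484137 0.18582135 0.18688131] 185
```

View pics/end.png

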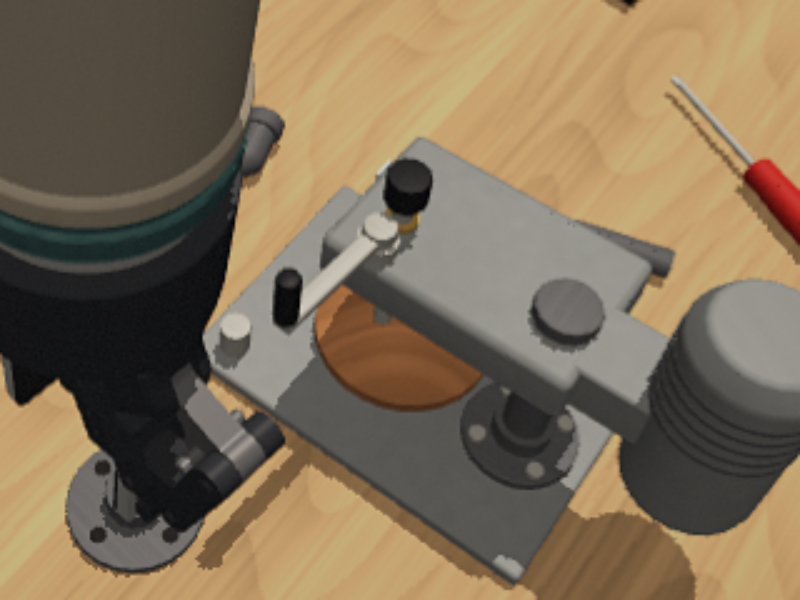

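The rod tip shows at (383,315) resting on the wood, the lever points along the stand's -y, and the gripper is free. I'll hand it in.

```bash
python3 -c "
from station import r
print(r.close_job())"
```

```text
the job is handed in; nothing more can be done
None
```

I pushed the rod down until its tip rested on the lamp base, swung the clamp lever to its end stop, let go and handed the job in at about 22 s. No verdict was reported.

- **Rod:** I pushed it at about 10 mm/s, slower near the wood. It stopped where the depth image had put the wood, and the last force I read there was 12.7 N. After clamping, the knob top measured about 0.186 m and the rod tip about 0.042 m. The wood under it measured about 0.0415 m, so the tip is on it as far as the cameras can tell.
- **Lever:** it read about 1.50 rad after release. It stalled against the stop under about 13 N, and the gripper was clear with no force reading at the end.
- **Other things:** the lamp base, socket, elbow and flange were within about 5 mm of where the networks first put them, which is about as good as those measurements get.

**What disagreed:**
- **Fingertips:** they were about 37 mm above the reported TCP. Both cameras showed it and the contact point confirmed it, so I worked from the cameras.
- **Tool tilt:** the tool leaned up to about 7° during the pushes. It added a side force of up to about 4 N on the rod, with no visible effect.

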